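# Find the heavy side of the creaser's crank wheel

## Robot

A 6-joint arm with a two-finger parallel gripper is mounted at the origin on the work surface. World frame = base frame: x ahead of the robot, y to its left, z up, the work surface at z = 0. Lengths are in m, angles in rad, forces in N, time in s.
With the tool pointing down it reaches from about 0.325 to 0.875 m from the base axis. Payload 4.4 kg.
Tool frame: the origin (TCP) lies midway between the tips of the shut fingers; the grasp point (between the pads) lies 19 mm behind it; z points along the fingers, y is the line along which they close (so a half turn about z gives the same grasp; the last joint's range is limited). The gripper opens to 85 mm and grips with 20 to 120 N. Pads are 22 mm wide; open, the fingers measure 114 mm over their backs; the gripper's body (76 mm by 85 mm) begins 54 mm behind the grasp point. The pads swing forward as they close: fully open they stand 13 mm farther back than shut.
Start: joints at [1.153, 0.207, 1.542, -0, 1.393, -0.15], TCP at [0.152, 0.555, 0.231] pointing down, gripper open.
Joint ranges: [-2.73, 2.73], [-0.86, 2.22], [0.23, 2.46], [-1.11, 4.25], [0.08, 2.63], [-2.82, 2.82]. Speed limits (rad/s): [2.79, 2.79, 3.14, 3.14, 3.14, 3.14].

## Interface

Orientations are given as a unit quaternion [x, y, z, w].
In Python, from plant import get_obs, get_image, camera_model, job_done gives the robot as it stands. The module is installed in compiled form; this text tells all that it offers.
- The arm moves only by the tool drive_tool, never from a script. Its argument "deltas" is a list that holds one entry, the list of rows, each a list of 5 numbers: the opening in per cent of the stroke, from 0 (shut) to 100 (fully open), then the shift along the tool's x, y, z in m, then the turn about the tool's z in degrees. A call has 1 to 5 rows; each row is the pose to reach, as a shift and turn from the pose commanded when the call began, along the tool's axes at that moment; what a row does not reach only later rows make up. A row lasts 1/12 s, in which the tool goes at most 41.7 mm and 7.16 degrees, less where a joint would pass 70% of its speed; a pose out of reach is approached as far as the arm can. A call with a gripper value outside its range is refused whole. The fingers move at their own pace and stop on an object; "force" is the grip in N (left out, the last holds). Time passes only in rows, so rows that repeat a pose let the fingers close. It gives the time, the measured TCP pose, the force, the opening and the grip force at its end, in the units of the state.
- get_obs(): the state, without advancing time (a new reading comes with each control period).
- get_image(name): name is "scene" or "side" or "wrist"; returns (picture, depth): 480x640x3 uint8, red, green, blue; 480x640 float32, m along the optical axis (not along the pixel's ray), 0 where there is no reading.
- camera_model(name): a dict with "intrinsics" (3x3 intrinsics, pixels), "world_to_cam" (4x4, takes a point from world to camera coordinates). Camera axes: x right, y down, z forward; pixel columns grow to the right and rows downward; lengths in m; the calibration is good to about 2 mm. The wrist camera is an equidistant fisheye: a pixel r from the principal point sees the ray r / f radians off the axis. A picture is of the moment at which its call begins: read the wrist's pose just before it. camera_model takes no time and is no camera call; for the wrist camera it gives the pose at the moment of the call.
- job_done(): hands the job in; it is judged then, once.
The state is a dict: "time_s": time; "joint_positions": joint angles; "dq": joint speeds; "joint_efforts": joint torques, N m; "tcp_pos": TCP position; "ee_rot": TCP orientation; "wrist_force": force on the tool from outside, world axes, zero at the start; "moment": the same for the moment, N m; "width": finger opening in m; "finger_force": force on a finger pad.
Only numpy, scipy, OpenCV 4.12 (cv2) and the standard library are available. Lean on these libraries where they do the work, as an engineer would, in place of code of your own. Each camera call takes 0.05 s, during which the arm holds its last target. There are 200 camera calls.

## Task

The crank wheel of the board creaser is out of balance. Pull its bottom-hinged guard flap all the way down, then take the crank handle and turn the wheel through at least half a turn to feel which side is heavy. Finish still gripping the handle, with the wheel held still and its heavy side straight down, so that a balance weight can be stuck on at the top; leave the other things on the bench where they are.

Things in the scene. Friction and masses are not known exactly. Their poses are not given: they have to be found in the camera images.
- axle (a point): Centre of the crank wheel, on its axle, 150 mm above the bench. A point of the fixed machine: it does not turn with the wheel. Axes: z up, y along the axle; the crank handle and guard are on the -y side. The wheel is a closed aluminium disc, 170 mm in diameter, 32 mm thick. The side of it that is heavy cannot be seen and differs each time.
- wheel (a joint): Angle of the crank wheel, rad: 0 with the handle straight above the axle, growing as it goes over to the machine's +x; no stops. The reading does not tell the heavy side. A felt brake (0.34 N m) keeps the wheel wherever it is left; the heavy side pulls with at most 0.25 to 0.31 N m, so turning is harder while it rises, easier while it sinks. Handle and rest are balanced.
- crank_grip (a point): The point at which to grip the crank handle: on the handle's centre line, 65 mm from the axle and 85 mm from the wheel's middle plane towards the machine's -y. It turns with the wheel. It starts within about 70 degrees of the top of its circle.
- crank_handle: The crank handle, a black plastic sleeve 22 mm in diameter and 85 mm long, parallel to the axle, spinning freely on a pin fixed in the wheel; it spans 27 to 112 mm from the wheel's middle plane towards -y. Origin at its middle (not at the grip point, which is 15 mm farther out); it may spin about its own axis.
- guard (a joint): Angle of the guard flap, rad: 0 standing upright in front of the end of the handle, 1.5 all the way down (its stop, lying just above the bench, pointing to the machine's -y). It starts between 0 and 0.15. Its damped hinge holds it up to about 0.2 rad; beyond 0.35 it sinks the rest of the way by itself in about 1 to 3 s.
- guard_lip (a point): Middle of the guard's top edge: a round steel bar 14 mm in diameter and 170 mm long, along the machine's x. The guard is a clear panel 6 mm thick in a steel frame, 180 mm wide, hinged along its bottom edge on the machine's base at y -165 mm and 16 mm above the bench; the bar is 177 mm from the hinge.
- glue_jar: Glue jar with a white lid, 66 mm in diameter, 85 mm tall, beyond the machine. Leave it alone. Origin at the centre of its underside.
- tape_roll: Empty cardboard tape core, 90 mm in diameter, 24 mm tall, on the robot's side of the machine. Leave it alone. Origin at the centre of its underside.
- pencil_cup: White ceramic cup, 76 mm in diameter, 95 mm tall, to the left of the machine. Leave it alone. Origin at the centre of its underside.
- awl: Awl with a wooden handle, 170 mm long, lying beside the place where the guard comes down. Leave it alone. Origin on the bench under it, x along its length towards the tip.
- gift_box: Open cardboard box 120 x 130 mm, 50 mm tall, far right. Leave it alone. Origin at the centre of its underside.
- cutter: Utility cutter, 140 mm long, lying near right. Leave it alone. Origin at the centre of its underside.
- machine: The grey board creaser, fixed to the bench. Origin on the bench under the wheel's centre, axes as at the axle. Base plate 20 mm thick, x -100 to 100 mm, y -175 to 115 mm; wheel at y -16 to 16 mm, its gear post (215 mm tall, 235 mm to the top of its knob) at y 35 to 90 mm, x -43 to 43 mm.

How it is judged:
By the outcome, as a careful person would: the job done as asked, in the order asked, and still so for the second after the job is handed in, while the arm keeps its last pose, push and grip.
It also fails if it takes over 72 s, if anything falls off the work surface, if the arm or the gripper's body presses on something with over 40 N, if the wrist force passes 120 N, or if a joint passes its speed limit or range.

## Working session

There is one attempt and no reset: what is moved stays moved. The work goes in short steps, Python scripts to look and compute and a tool call to move; the robot and the scene stay as the last step left them, time stands still between calls to the robot, and variables do not carry over. Pictures are saved under pics/ and viewed, at most 10 in all, crops included, and the job is handed in when it is done.

Besides the shell and the picture viewer there is one more tool, called as name([rows], argument=value, ...), one row to a line, values as JSON. drive_tool: Moves the arm, as the interface text tells. Its arguments: {"type":"object","properties":{"deltas":{"type":"array","items":{"type":"array","items":{"type":"array","items":{"type":"number"}}}},"force":{"type":"number"}},"required":["deltas"]}

```bash
mkdir -p pics; ls; cat > h.py <<'E'
import numpy as np, cv2
from plant import get_obs,get_image,camera_model
def snap(n,f):
    p,d=get_image(n); cv2.imwrite('pics/'+f+'.png',p[:,:,::-1]); np.save('pics/'+f+'.npy',d); return p,d
def unproj(n,u,v,d,m=None):
    m=m or camera_model(n); K=np.array(m['intrinsics']); T=np.linalg.inv(np.array(m['world_to_cam']))
    c=np.array([(u-K[0,2])/K[0,0]*d,(v-K[1,2])/K[1,1]*d,d,1]); return (T@c)[:3]
def proj(n,P):
    m=camera_model(n); c=(np.array(m['world_to_cam'])@np.r_[P,1])[:3]; q=np.array(m['intrinsics'])@c; return q[:2]/q[2]
E
python3 - <<'E'
from h import *
o=get_obs(); print(o)
for n in('scene','side'):
    snap(n,n+'0'); m=camera_model(n); print(n,np.linalg.inv(np.array(m['world_to_cam'])).round(3))
E
```

```text
pics
{'time_s': 0.0, 'joint_positions': array([ 1.15349383e+00,  2.07439723e-01,  1.54297473e+00, -4.07945757e-06,
        1.39349416e+00, -1.50480539e-01]), 'dq': array([ 0.00078381, -0.00119112,  0.00134392, -0.00094219,  0.0010642 ,
       -0.00174263]), 'joint_efforts': array([ 9.22887921e-04, -3.83026743e+01, -2.91600466e+01, -1.16954384e-04,
        1.02206692e-02, -3.65762162e-05]), 'tcp_pos': array([0.15129655, 0.55394552, 0.23010471]), 'ee_rot': array([ 1.33015128e-01,  9.91113331e-01, -1.11218976e-03, -3.22415201e-04]), 'wrist_force': array([-0.15506469, -0.50770932, -0.31687048]), 'moment': array([-0.04984314,  0.03384038,  0.02212089]), 'finger_force': 0.0, 'width': 0.08536265682375709}
scene [[-0.253  0.513 -0.82   1.334]
 [ 0.967  0.118 -0.225  0.221]
 [-0.019 -0.85  -0.526  0.642]
 [ 0.     0.     0.     1.   ]]
side [[-0.994 -0.093  0.058  0.492]
 [-0.109  0.784 -0.611  0.609]
 [ 0.011 -0.614 -0.789  0.934]
 [ 0.     0.     0.     1.   ]]
```

View pics/scene0.png

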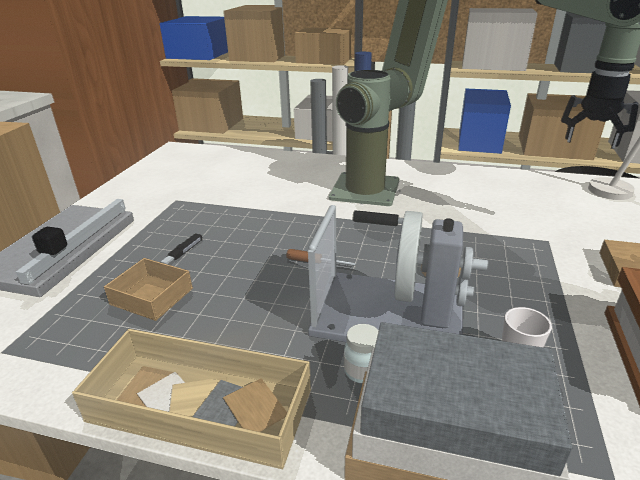

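View pics/side0.png

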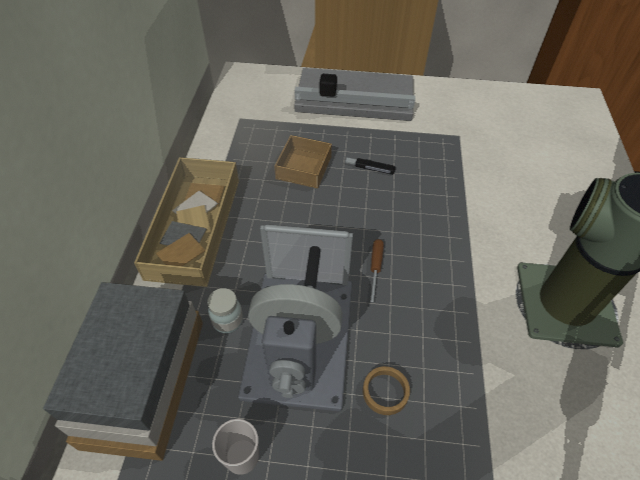

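The scene view shows the guard upright in front of the handle at about (320,265), with the handle at (375,218). The side view shows the lip bar from (264,228) to (352,231), the handle from (316,250) to (309,288) and the knob at (289,327). Next I'll enlarge crops and read depths.

```bash
python3 - <<'E'
import cv2,numpy as np
a=cv2.imread('pics/side0.png')[210:420,220:400]; a=cv2.resize(a,None,fx=2.85,fy=2.85,interpolation=2)
b=cv2.imread('pics/scene0.png')[195:345,290:500]
cv2.imwrite('pics/c1.png',a); cv2.imwrite('pics/c2.png',cv2.resize(b,None,fx=3.8,fy=3.8,interpolation=2))
from h import *
d=np.load('pics/side0.npy')
def cloud(n,d):
    m=camera_model(n); v,u=np.mgrid[0:480,0:640]; K=m['intrinsics']; K=np.array(K)
    c=np.stack([(u-K[0,2])/K[0,0]*d,(v-K[1,2])/K[1,1]*d,d,np.ones_like(d)],-1)
    P=(c@np.linalg.inv(np.array(m['world_to_cam'])).T)[...,:3]; return P
P=cloud('side',d); Q=cloud('scene',np.load('pics/scene0.npy'))
np.savez('pics/cl.npz',P=P,Q=Q)
for u,v in [(266,229),(290,229),(320,230),(350,232),(316,250),(314,262),(312,275),(309,287),(289,323),(289,328),(255,300),(335,300),(296,290),(246,398),(340,404),(250,330),(346,335)]: print('side',u,v,P[v,u].round(3))
for u,v in [(375,217),(360,216),(395,219),(334,210),(312,242),(450,224)]: print('scene',u,v,Q[v,u].round(3))
E
```

```text
side 266 229 [0.657 0.023 0.197]
side 290 229 [0.61  0.018 0.198]
side 320 230 [0.551 0.015 0.2  ]
side 350 232 [ 0.493 -0.148  0.002]
side 316 250 [0.552 0.08  0.221]
side 314 262 [0.552 0.108 0.222]
side 312 275 [0.552 0.136 0.222]
side 309 287 [0.553 0.167 0.23 ]
side 289 323 [0.576 0.242 0.236]
side 289 328 [0.575 0.25  0.234]
side 255 300 [0.647 0.185 0.198]
side 335 300 [0.508 0.167 0.197]
side 296 290 [0.574 0.18  0.237]
side 246 398 [0.66  0.296 0.02 ]
side 340 404 [0.481 0.288 0.021]
side 250 330 [0.685 0.144 0.001]
side 346 335 [0.481 0.141 0.018]
scene 375 217 [0.562 0.115 0.215]
scene 360 216 [0.565 0.088 0.215]
scene 395 219 [0.562 0.153 0.216]
scene 334 210 [0.508 0.024 0.191]
scene 312 242 [0.648 0.017 0.199]
scene 450 224 [0.585 0.25  0.23 ]
```

View pics/c1.png

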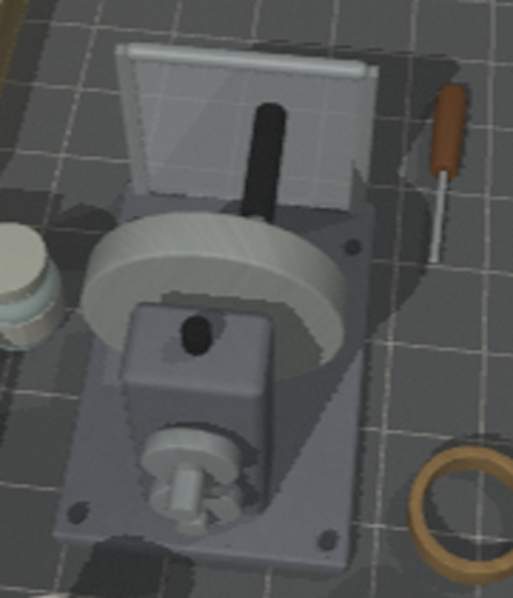

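View pics/c2.png

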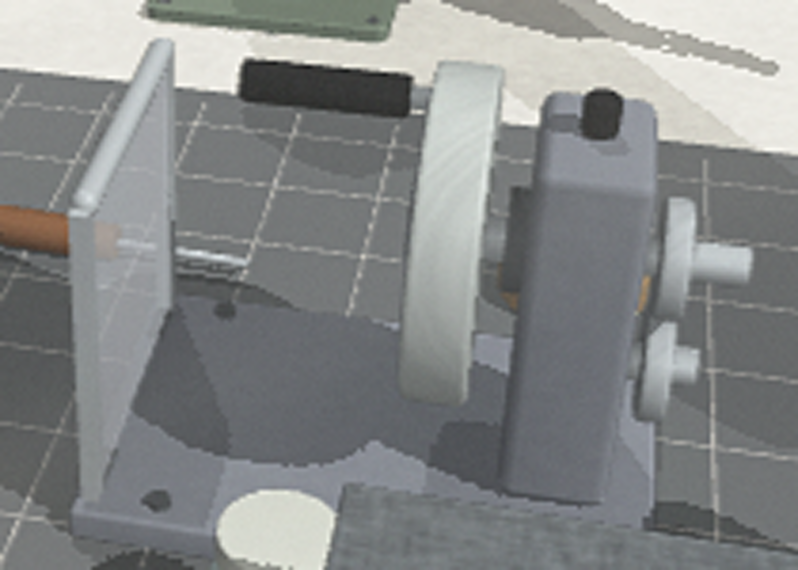

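The crops show the handle end at c1 (270,105) and the handle leaning towards the robot's side. The wheel rim, the post top and the plate edges are all clear, so I'll fit the machine pose from them.

```bash
python3 - <<'E'
from h import *
z=np.load('pics/cl.npz'); 
for n in 'PQ':
    C=z[n].reshape(-1,3); x,y,h=C.T
    def sel(m): return C[m]
    top=sel((abs(h-.215)<.005)&(y>.2)&(y<.28)&(abs(x-.58)<.07))
    print(n,'post',len(top),cv2.minAreaRect(top[:,:2].astype(np.float32)*1000), top.mean(0).round(4))
    pl=sel((abs(h-.02)<.006)&(abs(x-.575)<.13)&(y>-.02)&(y<.33))
    print('plate',cv2.minAreaRect(pl[:,:2].astype(np.float32)*1000))
    hd=sel((y>.07)&(y<.13)&(h>.17)&(abs(x-.56)<.03))
    if len(hd)>20:
        f=np.polyfit(hd[:,1],hd[:,0],1); print('handle',len(hd),f,hd.min(0).round(3),hd.max(0).round(3),np.percentile(hd,95,axis=0).round(3))
    w=sel((h>.05)&(h<.24)&(y>.13)&(y<.21)&(abs(x-.575)<.1))
    print('wheel',len(w),w.min(0).round(3),w.max(0).round(3))
    lip=sel((h>.18)&(h<.205)&(y>-.01)&(y<.045)&(abs(x-.575)<.12))
    f=np.polyfit(lip[:,0],lip[:,1],1);print('lip',len(lip),f,np.degrees(np.arctan(f[0])),np.percentile(lip,[1,50,99],axis=0).round(3))
    # circle fit of rim
    if n=='P':
        r=w[(w[:,2]>.17)]
    np.save('pics/w'+n,w)
E
```

```text
P post 1328 ((576.5413818359375, 245.17013549804688), (54.9911003112793, 82.79109954833984), 89.598388671875) [0.5761 0.2477 0.2147]
plate ((590.9158325195312, 151.91151428222656), (227.6903076171875, 291.2027587890625), 0.34157446026802063)
handle 308 [-0.00364902  0.55355315] [0.543 0.07  0.211] [0.564 0.13  0.224] [0.563 0.127 0.223]
wheel 3470 [0.492 0.13  0.079] [0.66  0.199 0.239]
lip 819 [0.00487163 0.01549003] 0.27912177230529284 [[0.489 0.01  0.18 ]
 [0.576 0.019 0.197]
 [0.667 0.023 0.203]]
Q post 603 ((582.896728515625, 236.2908935546875), (90.66796112060547, 74.30361938476562), 1.2282928228378296) [0.5884 0.2462 0.2134]
plate ((578.9373779296875, 153.78944396972656), (202.92176818847656, 287.7081604003906), 0.17769171297550201)
handle 347 [-0.00894938  0.56320009] [0.55  0.073 0.199] [0.568 0.13  0.222] [0.567 0.127 0.221]
wheel 2056 [0.504 0.13  0.072] [0.665 0.21  0.235]
lip 434 [-0.00133206  0.02081904] -0.07632112497630911 [[0.491 0.012 0.18 ]
 [0.605 0.021 0.197]
 [0.671 0.025 0.2  ]]
```

Machine origin is about (0.577, 0.183) with yaw about 0, which agrees across the plate, post and wheel. The lip is at y 0.018, z 0.193. The handle grip point is about (0.5555, 0.098, 0.211), roughly -19° from the top. First I'll turn the tool and rise.

drive_tool([
  [[0,0,0,-0.02,7.1],[0,0,0,-0.04,14.2],[0,0,0,-0.05,21.3],[0,0,0,-0.06,28.4],[0,0,0,-0.07,35.5]],
])

```text
time_s: 0.52
tcp_pos: [0.1515, 0.5544, 0.3014]
ee_rot: [0.432, 0.902, -0.0, 0.0]
wrist_force: [-0.4, -0.5, 0.2]
width: 0.0255
finger_force: 0.0
```

drive_tool([
  [[0,0,0,0,7.1],[0,0,0,0,14.2],[0,0,0,0,21.3],[0,0,0,0,28.4],[0,0,0,0,35.5]],
])

```text
time_s: 0.93
tcp_pos: [0.1514, 0.5543, 0.3006]
ee_rot: [0.686, 0.728, -0.001, 0.0]
wrist_force: [0.8, -0.3, -0.0]
width: -0.0
finger_force: 0.0
```

drive_tool([
  [[0,0,0,0,3.7],[0,0,0,0,3.7],[0,0,0,0,3.7]],
])

```text
time_s: 1.18
tcp_pos: [0.1515, 0.5544, 0.3007]
ee_rot: [0.706, 0.708, -0.001, 0.0]
wrist_force: [0.2, 0.1, -0.2]
width: 0.0001
finger_force: 0.0
```

drive_tool([
  [[0,-0.03,0.0276,0,0],[0,-0.06,0.0552,0,0],[0,-0.09,0.0828,0,0],[0,-0.12,0.1104,0,0],[0,-0.15,0.138,0,0]],
])

```text
time_s: 1.6
tcp_pos: [0.2903, 0.4032, 0.3012]
ee_rot: [0.706, 0.708, 0.0, 0.0]
wrist_force: [1.0, 0.8, 0.3]
width: 0.0003
finger_force: 0.0
```

drive_tool([
  [[0,-0.03,0.0276,0,0],[0,-0.06,0.0552,0,0],[0,-0.09,0.0828,0,0],[0,-0.12,0.1104,0,0],[0,-0.15,0.138,0,0]],
])

```text
time_s: 2.02
tcp_pos: [0.4286, 0.253, 0.3013]
ee_rot: [0.706, 0.708, 0.0, 0.0]
wrist_force: [-0.1, 0.4, -0.4]
width: -0.0002
finger_force: 0.0
```

drive_tool([
  [[0,-0.03,0.0276,0,0],[0,-0.06,0.0552,0,0],[0,-0.09,0.0828,0,0],[0,-0.12,0.1104,0,0],[0,-0.15,0.138,0,0]],
])

```text
time_s: 2.43
tcp_pos: [0.5667, 0.103, 0.3012]
ee_rot: [0.706, 0.708, 0.0, -0.0]
wrist_force: [0.7, 1.3, 0.7]
width: -0.0003
finger_force: 0.0
```

drive_tool([
  [[0,-0.03,0.027,0,0],[0,-0.058,0.054,0,0],[0,-0.058,0.054,0,0],[0,-0.058,0.054,0,0]],
])

```text
time_s: 2.77
tcp_pos: [0.6204, 0.0449, 0.3]
ee_rot: [0.708, 0.706, -0.001, -0.001]
wrist_force: [0.3, -0.6, 0.2]
width: 0.0004
finger_force: 0.0
```

drive_tool([
  [[0,0,0,0.035,0],[0,0.001,0,0.07,0],[0,0.001,0,0.1,0],[0,0.001,0,0.13,0],[0,0.001,0,0.13,0]],
])

```text
time_s: 3.18
tcp_pos: [0.6133, 0.0496, 0.1637]
ee_rot: [0.706, 0.708, -0.005, -0.006]
wrist_force: [-2.3, 1.0, -0.8]
width: -0.0002
finger_force: 0.0
```

drive_tool([
  [[0,-0.01,0,0,0],[0,-0.02,0,0,0],[0,-0.03,0,0,0],[0,-0.04,0,0,0],[0,-0.05,0,0,0]],
])

```text
time_s: 3.6
tcp_pos: [0.621, -0.0037, 0.1736]
ee_rot: [0.707, 0.707, 0.001, 0.002]
wrist_force: [0.3, 0.7, -0.8]
width: 0.0001
finger_force: 0.6
```

drive_tool([
  [[0,-0.015,0,0.005,0],[0,-0.03,0,0.01,0],[0,-0.045,0,0.01,0],[0,-0.06,0,0.01,0],[0,-0.075,0,0.01,0]],
])

```text
time_s: 4.02
tcp_pos: [0.6191, -0.0792, 0.1606]
ee_rot: [0.707, 0.707, -0.001, -0.001]
wrist_force: [0.6, 0.9, 0.1]
width: 0.0002
finger_force: 0.1
```

```bash
python3 - <<'E'
from h import *
p,d=snap('side','side1'); cv2.imwrite('pics/s1.png',p[150:430,200:420,::-1])
E
```

```text
(no output)
```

View pics/s1.png

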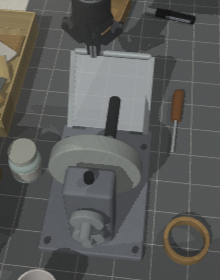

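The flap is past 0.35 rad and sinking (bar at about (110,55) in the crop). I'll rise, open the fingers and go above the handle.

drive_tool([
  [[60,0,0,-0.035,0],[60,0,0,-0.07,0],[60,0,0,-0.105,0],[60,0.03,-0.02,-0.125,0],[60,0.06,-0.04,-0.13,0]],
])

```text
time_s: 4.48
tcp_pos: [0.5827, -0.0193, 0.2974]
ee_rot: [0.708, 0.706, 0.003, 0.005]
wrist_force: [1.3, 1.0, 0.6]
width: 0.0515
finger_force: 0.0
```

drive_tool([
  [[60,0.03,-0.008,0,0],[60,0.06,-0.016,0,0],[60,0.09,-0.024,0,0],[60,0.117,-0.024,0,0],[60,0.117,-0.024,0,0]],
])

```text
time_s: 4.9
tcp_pos: [0.5551, 0.1036, 0.2918]
ee_rot: [0.705, 0.709, 0.001, -0.0]
wrist_force: [-0.2, 0.1, 0.2]
width: 0.0515
finger_force: 0.0
```

```bash
python3 - <<'E'
from h import *
o=get_obs(); print(o['tcp_pos'],o['ee_rot'])
p,d=snap('side','side2'); q,e=snap('wrist','w2')
cv2.imwrite('pics/j.png',np.hstack([cv2.resize(p[150:430,200:420,::-1],(440,560)),cv2.resize(q[:,:,::-1],(360,270))[:,:] if 0 else cv2.copyMakeBorder(cv2.resize(q[:,:,::-1],(360,270)),0,290,0,0,0)]))
z=lambda u,v:unproj('side',u,v,d[v,u]).round(3)
C=[z(u,v) for v in range(150,300,6) for u in (275,290,330)]
print([c.tolist() for c in C if c[1]<.03])
E
```

```text
[0.55512269 0.10361485 0.29184714] [ 7.05330672e-01  7.08877573e-01  1.03103763e-03 -4.07603182e-04]
[[0.726, -0.419, 0.005], [0.723, -0.397, 0.002], [0.719, -0.374, 0.002], [0.706, -0.312, 0.039], [0.711, -0.327, 0.001], [0.707, -0.305, 0.0], [0.654, -0.222, 0.002], [0.685, -0.175, 0.004], [0.682, -0.159, 0.001], [0.668, -0.095, 0.056], [0.666, -0.082, 0.05], [0.632, -0.086, 0.05], [0.664, -0.066, 0.048], [0.63, -0.073, 0.045], [0.537, -0.079, 0.051], [0.662, -0.054, 0.041], [0.627, -0.057, 0.042], [0.536, -0.069, 0.041], [0.659, -0.037, 0.04], [0.626, -0.044, 0.037], [0.534, -0.051, 0.042], [0.658, -0.026, 0.033], [0.623, -0.028, 0.035], [0.532, -0.038, 0.037], [0.656, -0.012, 0.029], [0.622, -0.016, 0.029], [0.531, -0.024, 0.033], [0.654, 0.002, 0.025], [0.62, -0.004, 0.023], [0.53, -0.012, 0.026], [0.651, 0.017, 0.023], [0.618, 0.013, 0.024], [0.528, 0.002, 0.023], [0.616, 0.026, 0.019], [0.527, 0.018, 0.023]]
```

View pics/j.png

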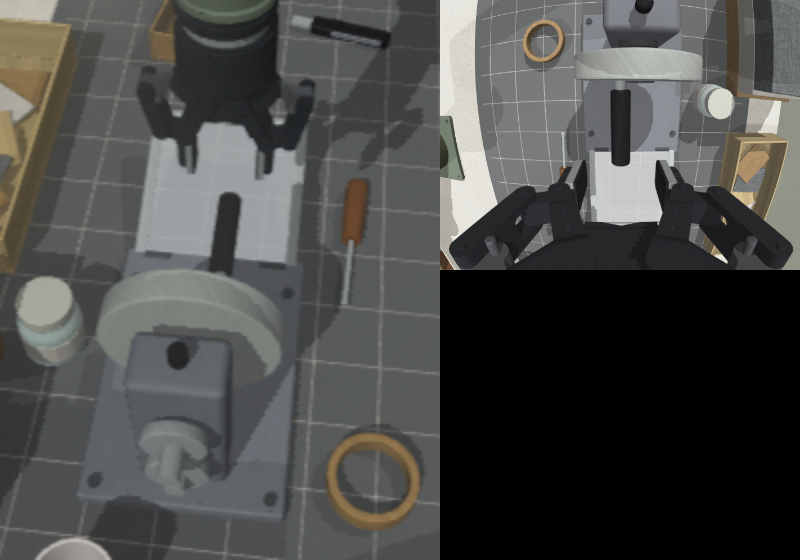

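The guard is almost down, and the handle (wrist crop (620,125)) is centred between the fingers. Descend and grip.

drive_tool([
  [[60,0,0,0.025,0],[60,0,0,0.05,0],[60,0,0,0.075,0],[60,0,0,0.1,0],[60,0,0,0.1,0]],
])

```text
time_s: 5.42
tcp_pos: [0.5519, 0.0977, 0.1852]
ee_rot: [0.708, 0.706, -0.005, -0.004]
wrist_force: [-1.5, -0.6, -1.8]
width: 0.0511
finger_force: 0.0
```

drive_tool([
  [[60,0,0,0,0],[30,0,0,0,0],[15,0,0,0,0],[15,0,0,0,0],[15,0,0,0,0]],
], force=40)

```text
time_s: 5.83
tcp_pos: [0.5571, 0.0992, 0.1938]
ee_rot: [0.707, 0.707, 0.001, 0.002]
wrist_force: [-0.7, -2.1, 5.7]
width: 0.0206
finger_force: 39.1
```

```bash
python3 - <<'E'
from h import *
o=get_obs(); print(o)
E
```

```text
{'time_s': 5.8333, 'joint_positions': array([ 2.39522486e-02,  2.17979032e-01,  1.60796817e+00, -1.08674581e-03,
        1.31167145e+00,  2.39339565e-02]), 'dq': array([ 1.20899154e-03, -3.75704473e-05,  7.91005673e-04, -1.09809650e-03,
       -1.51483903e-03, -1.76815498e-03]), 'joint_efforts': array([  0.83430352, -35.02895594, -26.60839319,   0.55173324,
        -0.41264526,   0.05031836]), 'tcp_pos': array([0.55711128, 0.09923931, 0.19378749]), 'ee_rot': array([0.7070011 , 0.70720946, 0.00107567, 0.00175136]), 'wrist_force': array([-0.67002185, -2.12398837,  5.66995995]), 'moment': array([-0.30526679,  0.17574733,  0.03196772]), 'finger_force': 39.11185026168823, 'width': 0.020575216433280065}
```

The handle is gripped (39 N, width about 21 mm). Next I'll work out a shift table for 15° steps round the circle.

```bash
python3 - <<'E'
import numpy as np
f=lambda t:np.round(65*np.array([np.sin(np.radians(t)),-np.cos(np.radians(t))]),1)/1000
for k in range(26):
    a=-18+15*k; print(a,[[15,0]+(f(a+3*i)-f(a)).round(4).tolist()+[0] for i in range(1,6)])
E
```

```text
-18 [[15, 0, 0.0033, -0.001, 0], [15, 0, 0.0066, -0.0018, 0], [15, 0, 0.0099, -0.0024, 0], [15, 0, 0.0133, -0.0028, 0], [15, 0, 0.0167, -0.0031, 0]]
-3 [[15, 0, 0.0034, -0.0001, 0], [15, 0, 0.0068, 0.0, 0], [15, 0, 0.0102, 0.0003, 0], [15, 0, 0.0136, 0.0007, 0], [15, 0, 0.0169, 0.0013, 0]]
12 [[15, 0, 0.0033, 0.0008, 0], [15, 0, 0.0066, 0.0018, 0], [15, 0, 0.0098, 0.0029, 0], [15, 0, 0.0129, 0.0042, 0], [15, 0, 0.016, 0.0057, 0]]
27 [[15, 0, 0.003, 0.0016, 0], [15, 0, 0.0059, 0.0034, 0], [15, 0, 0.0087, 0.0053, 0], [15, 0, 0.0114, 0.0074, 0], [15, 0, 0.014, 0.0096, 0]]
42 [[15, 0, 0.0025, 0.0023, 0], [15, 0, 0.0048, 0.0048, 0], [15, 0, 0.007, 0.0074, 0], [15, 0, 0.0091, 0.0101, 0], [15, 0, 0.011, 0.0129, 0]]
57 [[15, 0, 0.0018, 0.0029, 0], [15, 0, 0.0034, 0.0059, 0], [15, 0, 0.0049, 0.009, 0], [15, 0, 0.0062, 0.0121, 0], [15, 0, 0.0073, 0.0153, 0]]
72 [[15, 0, 0.001, 0.0033, 0], [15, 0, 0.0018, 0.0066, 0], [15, 0, 0.0024, 0.0099, 0], [15, 0, 0.0028, 0.0133, 0], [15, 0, 0.0031, 0.0167, 0]]
87 [[15, 0, 0.0001, 0.0034, 0], [15, 0, 0.0, 0.0068, 0], [15, 0, -0.0003, 0.0102, 0], [15, 0, -0
[... 2042 characters left out ...]
, 0, 0.0034, -0.0059, 0], [15, 0, 0.0053, -0.0087, 0], [15, 0, 0.0074, -0.0114, 0], [15, 0, 0.0096, -0.014, 0]]
312 [[15, 0, 0.0023, -0.0025, 0], [15, 0, 0.0048, -0.0048, 0], [15, 0, 0.0074, -0.007, 0], [15, 0, 0.0101, -0.0091, 0], [15, 0, 0.0129, -0.011, 0]]
327 [[15, 0, 0.0029, -0.0018, 0], [15, 0, 0.0059, -0.0034, 0], [15, 0, 0.009, -0.0049, 0], [15, 0, 0.0121, -0.0062, 0], [15, 0, 0.0153, -0.0073, 0]]
342 [[15, 0, 0.0033, -0.001, 0], [15, 0, 0.0066, -0.0018, 0], [15, 0, 0.0099, -0.0024, 0], [15, 0, 0.0133, -0.0028, 0], [15, 0, 0.0167, -0.0031, 0]]
357 [[15, 0, 0.0034, -0.0001, 0], [15, 0, 0.0068, 0.0, 0], [15, 0, 0.0102, 0.0003, 0], [15, 0, 0.0136, 0.0007, 0], [15, 0, 0.0169, 0.0013, 0]]
```

```bash
python3 - <<'E'
from h import *
p,d=snap('side','side3')
print([unproj('side',u,v,d[v,u]).round(3).tolist() for v in range(190,290,8) for u in (280,330)])
E
```

```text
[[0.688, -0.27, 0.001], [0.527, 0.119, 0.423], [0.683, -0.239, 0.004], [0.527, 0.118, 0.405], [0.677, -0.208, 0.007], [0.526, 0.119, 0.388], [0.667, -0.156, 0.036], [0.526, 0.117, 0.368], [0.664, -0.136, 0.031], [0.525, 0.12, 0.351], [0.611, 0.099, 0.294], [0.525, 0.119, 0.331], [0.61, 0.11, 0.286], [0.525, 0.109, 0.297], [0.654, -0.069, 0.023], [0.536, -0.079, 0.028], [0.65, -0.047, 0.021], [0.524, 0.106, 0.249], [0.646, -0.024, 0.022], [0.532, -0.037, 0.023], [0.643, -0.002, 0.021], [0.53, -0.014, 0.024], [0.64, 0.018, 0.019], [0.528, 0.006, 0.02], [0.603, 0.171, 0.231], [0.526, 0.027, 0.021]]
```

drive_tool([
  [[15,0,0.0033,-0.001,0],[15,0,0.0066,-0.0018,0],[15,0,0.0099,-0.0024,0],[15,0,0.0133,-0.0028,0],[15,0,0.0167,-0.0031,0]],
])

```text
time_s: 6.3
tcp_pos: [0.5732, 0.0993, 0.1973]
ee_rot: [0.707, 0.707, 0.001, 0.001]
wrist_force: [-4.2, -1.5, 8.8]
width: 0.0206
finger_force: 39.5
```

drive_tool([
  [[15,0,0.0034,-0.0001,0],[15,0,0.0068,0,0],[15,0,0.0102,0.0003,0],[15,0,0.0136,0.0007,0],[15,0,0.0169,0.0013,0]],
])

```text
time_s: 6.72
tcp_pos: [0.591, 0.0995, 0.1965]
ee_rot: [0.707, 0.707, 0.001, 0.002]
wrist_force: [-2.4, -1.0, 8.8]
width: 0.0208
finger_force: 39.5
```

The guard is fully down (bar at z about 0.03, slope matching 1.5 rad), and the wheel is turning. Continue round.

drive_tool([
  [[15,0,0.0033,0.0008,0],[15,0,0.0066,0.0018,0],[15,0,0.0098,0.0029,0],[15,0,0.0129,0.0042,0],[15,0,0.016,0.0057,0]],
])

```text
time_s: 7.13
tcp_pos: [0.6075, 0.0996, 0.191]
ee_rot: [0.707, 0.707, 0.002, 0.002]
wrist_force: [-0.8, -2.3, 9.1]
width: 0.021
finger_force: 39.5
```

drive_tool([
  [[15,0,0.003,0.0016,0],[15,0,0.0059,0.0034,0],[15,0,0.0087,0.0053,0],[15,0,0.0114,0.0074,0],[15,0,0.014,0.0096,0]],
])

```text
time_s: 7.55
tcp_pos: [0.6219, 0.0997, 0.1816]
ee_rot: [0.707, 0.707, 0.002, 0.003]
wrist_force: [-0.6, -0.9, 8.9]
width: 0.0203
finger_force: 39.5
```

drive_tool([
  [[15,0,0.0025,0.0023,0],[15,0,0.0048,0.0048,0],[15,0,0.007,0.0074,0],[15,0,0.0091,0.0101,0],[15,0,0.011,0.0129,0]],
])

```text
time_s: 7.97
tcp_pos: [0.6331, 0.0997, 0.1687]
ee_rot: [0.707, 0.707, 0.003, 0.003]
wrist_force: [-0.6, -0.9, 8.8]
width: 0.0207
finger_force: 39.6
```

drive_tool([
  [[15,0,0.0018,0.0029,0],[15,0,0.0034,0.0059,0],[15,0,0.0049,0.009,0],[15,0,0.0062,0.0121,0],[15,0,0.0073,0.0153,0]],
])

```text
time_s: 8.38
tcp_pos: [0.6407, 0.0998, 0.1535]
ee_rot: [0.707, 0.707, 0.003, 0.003]
wrist_force: [-0.1, 0.1, 8.9]
width: 0.021
finger_force: 39.6
```

drive_tool([
  [[15,0,0.001,0.0033,0],[15,0,0.0018,0.0066,0],[15,0,0.0024,0.0099,0],[15,0,0.0028,0.0133,0],[15,0,0.0031,0.0167,0]],
])

```text
time_s: 8.8
tcp_pos: [0.644, 0.0998, 0.1369]
ee_rot: [0.707, 0.707, 0.003, 0.003]
wrist_force: [1.0, -0.9, 8.6]
width: 0.0208
finger_force: 39.6
```

drive_tool([
  [[15,0,0.0001,0.0034,0],[15,0,0,0.0068,0],[15,0,-0.0003,0.0102,0],[15,0,-0.0007,0.0136,0],[15,0,-0.0013,0.0169,0]],
])

```text
time_s: 9.22
tcp_pos: [0.643, 0.0998, 0.1202]
ee_rot: [0.707, 0.707, 0.003, 0.003]
wrist_force: [1.3, -0.1, 9.6]
width: 0.0209
finger_force: 39.6
```

drive_tool([
  [[15,0,-0.0008,0.0033,0],[15,0,-0.0018,0.0066,0],[15,0,-0.0029,0.0098,0],[15,0,-0.0042,0.0129,0],[15,0,-0.0057,0.016,0]],
])

```text
time_s: 9.63
tcp_pos: [0.6378, 0.0998, 0.1045]
ee_rot: [0.707, 0.707, 0.004, 0.004]
wrist_force: [0.4, -1.5, 9.6]
width: 0.0206
finger_force: 39.7
```

drive_tool([
  [[15,0,-0.0016,0.003,0],[15,0,-0.0034,0.0059,0],[15,0,-0.0053,0.0087,0],[15,0,-0.0074,0.0114,0],[15,0,-0.0096,0.014,0]],
])

```text
time_s: 10.05
tcp_pos: [0.6292, 0.0997, 0.091]
ee_rot: [0.707, 0.707, 0.004, 0.004]
wrist_force: [1.4, -1.7, 10.0]
width: 0.0208
finger_force: 39.8
```

drive_tool([
  [[15,0,-0.0023,0.0025,0],[15,0,-0.0048,0.0048,0],[15,0,-0.0074,0.007,0],[15,0,-0.0101,0.0091,0],[15,0,-0.0129,0.011,0]],
])

```text
time_s: 10.47
tcp_pos: [0.6177, 0.0997, 0.0802]
ee_rot: [0.707, 0.707, 0.005, 0.005]
wrist_force: [5.0, -0.2, 8.6]
width: 0.0207
finger_force: 39.7
```

drive_tool([
  [[15,0,-0.0029,0.0018,0],[15,0,-0.0059,0.0034,0],[15,0,-0.009,0.0049,0],[15,0,-0.0121,0.0062,0],[15,0,-0.0153,0.0073,0]],
])

```text
time_s: 10.88
tcp_pos: [0.603, 0.0995, 0.0722]
ee_rot: [0.707, 0.707, 0.006, 0.006]
wrist_force: [7.6, -1.4, 3.5]
width: 0.0206
finger_force: 39.3
```

drive_tool([
  [[15,0,-0.0033,0.001,0],[15,0,-0.0066,0.0018,0],[15,0,-0.0099,0.0024,0],[15,0,-0.0133,0.0028,0],[15,0,-0.0167,0.0031,0]],
])

```text
time_s: 11.3
tcp_pos: [0.5854, 0.0994, 0.068]
ee_rot: [0.707, 0.707, 0.005, 0.005]
wrist_force: [7.7, -0.5, 1.7]
width: 0.021
finger_force: 39.1
```

drive_tool([
  [[15,0,-0.0034,0.0001,0],[15,0,-0.0068,0,0],[15,0,-0.0102,-0.0003,0],[15,0,-0.0136,-0.0007,0],[15,0,-0.0169,-0.0013,0]],
])

```text
time_s: 11.72
tcp_pos: [0.5677, 0.0994, 0.0687]
ee_rot: [0.707, 0.707, 0.004, 0.005]
wrist_force: [6.8, -1.5, 0.1]
width: 0.0209
finger_force: 39.1
```

drive_tool([
  [[15,0,-0.0033,-0.0008,0],[15,0,-0.0066,-0.0018,0],[15,0,-0.0098,-0.0029,0],[15,0,-0.0129,-0.0042,0],[15,0,-0.016,-0.0057,0]],
])

```text
time_s: 12.13
tcp_pos: [0.5511, 0.0992, 0.0741]
ee_rot: [0.707, 0.707, 0.004, 0.004]
wrist_force: [6.0, -1.8, 0.2]
width: 0.0206
finger_force: 39.1
```

drive_tool([
  [[15,0,-0.003,-0.0016,0],[15,0,-0.0059,-0.0034,0],[15,0,-0.0087,-0.0053,0],[15,0,-0.0114,-0.0074,0],[15,0,-0.014,-0.0096,0]],
])

```text
time_s: 12.55
tcp_pos: [0.5366, 0.0991, 0.0834]
ee_rot: [0.707, 0.707, 0.003, 0.004]
wrist_force: [5.8, -2.2, -1.2]
width: 0.0206
finger_force: 39.1
```

drive_tool([
  [[15,0,-0.0025,-0.0023,0],[15,0,-0.0048,-0.0048,0],[15,0,-0.007,-0.0074,0],[15,0,-0.0091,-0.0101,0],[15,0,-0.011,-0.0129,0]],
])

```text
time_s: 12.97
tcp_pos: [0.5253, 0.0991, 0.0962]
ee_rot: [0.707, 0.707, 0.003, 0.004]
wrist_force: [6.7, -3.3, -0.7]
width: 0.0205
finger_force: 39.1
```

drive_tool([
  [[15,0,-0.0018,-0.0029,0],[15,0,-0.0034,-0.0059,0],[15,0,-0.0049,-0.009,0],[15,0,-0.0062,-0.0121,0],[15,0,-0.0073,-0.0153,0]],
])

```text
time_s: 13.38
tcp_pos: [0.5177, 0.099, 0.1114]
ee_rot: [0.707, 0.707, 0.003, 0.004]
wrist_force: [5.6, -2.8, -1.5]
width: 0.0208
finger_force: 39.1
```

drive_tool([
  [[15,0,-0.001,-0.0033,0],[15,0,-0.0018,-0.0066,0],[15,0,-0.0024,-0.0099,0],[15,0,-0.0028,-0.0133,0],[15,0,-0.0031,-0.0167,0]],
])

```text
time_s: 13.8
tcp_pos: [0.5142, 0.099, 0.1278]
ee_rot: [0.707, 0.707, 0.002, 0.003]
wrist_force: [5.1, -3.8, -1.2]
width: 0.0204
finger_force: 39.1
```

drive_tool([
  [[15,0,-0.0001,-0.0034,0],[15,0,0,-0.0068,0],[15,0,0.0003,-0.0102,0],[15,0,0.0007,-0.0136,0],[15,0,0.0013,-0.0169,0]],
])

```text
time_s: 14.22
tcp_pos: [0.5151, 0.099, 0.1444]
ee_rot: [0.707, 0.707, 0.002, 0.003]
wrist_force: [4.5, -3.2, -3.0]
width: 0.0208
finger_force: 39.1
```

drive_tool([
  [[15,0,0.0008,-0.0033,0],[15,0,0.0018,-0.0066,0],[15,0,0.0029,-0.0098,0],[15,0,0.0042,-0.0129,0],[15,0,0.0057,-0.016,0]],
])

```text
time_s: 14.63
tcp_pos: [0.5199, 0.099, 0.1598]
ee_rot: [0.707, 0.707, 0.001, 0.002]
wrist_force: [4.5, -3.4, -3.2]
width: 0.0209
finger_force: 39.2
```

drive_tool([
  [[15,0,0.0016,-0.003,0],[15,0,0.0034,-0.0059,0],[15,0,0.0053,-0.0087,0],[15,0,0.0074,-0.0114,0],[15,0,0.0096,-0.014,0]],
])

```text
time_s: 15.05
tcp_pos: [0.5279, 0.0991, 0.173]
ee_rot: [0.707, 0.707, -0.0, 0.001]
wrist_force: [3.1, -4.0, -5.2]
width: 0.0209
finger_force: 39.2
```

drive_tool([
  [[15,0,0.0023,-0.0025,0],[15,0,0.0048,-0.0048,0],[15,0,0.0074,-0.007,0],[15,0,0.0101,-0.0091,0],[15,0,0.0129,-0.011,0]],
])

```text
time_s: 15.47
tcp_pos: [0.5391, 0.0992, 0.184]
ee_rot: [0.707, 0.707, -0.002, -0.001]
wrist_force: [-2.2, -5.8, 1.0]
width: 0.0205
finger_force: 39.6
```

drive_tool([
  [[15,0,0.0029,-0.0018,0],[15,0,0.0059,-0.0034,0],[15,0,0.009,-0.0049,0],[15,0,0.0121,-0.0062,0],[15,0,0.0153,-0.0073,0]],
])

```text
time_s: 15.88
tcp_pos: [0.5543, 0.0993, 0.1927]
ee_rot: [0.707, 0.707, -0.002, -0.001]
wrist_force: [-4.7, -5.4, 7.1]
width: 0.0207
finger_force: 40.2
```

drive_tool([
  [[15,0,0.0033,-0.001,0],[15,0,0.0066,-0.0018,0],[15,0,0.0099,-0.0024,0],[15,0,0.0133,-0.0028,0],[15,0,0.0167,-0.0031,0]],
])

```text
time_s: 16.3
tcp_pos: [0.5724, 0.0994, 0.1972]
ee_rot: [0.707, 0.707, -0.0, 0.0]
wrist_force: [-4.2, -5.1, 9.0]
width: 0.0202
finger_force: 40.4
```

```bash
cat > fit.py <<'E'
import numpy as np
from scipy.optimize import least_squares
D=np.array([[.5732,.1973,-4.2,8.8],[.591,.1965,-2.4,8.8],[.6075,.191,-.8,9.1],[.6219,.1816,-.6,8.9],[.6331,.1687,-.6,8.8],[.6407,.1535,-.1,8.9],[.644,.1369,1,8.6],[.643,.1202,1.3,9.6],[.6378,.1045,.4,9.6],[.6292,.091,1.4,10],[.6177,.0802,5,8.6],[.603,.0722,7.6,3.5],[.5854,.068,7.7,1.7],[.5677,.0687,6.8,.1],[.5511,.0741,6,.2],[.5366,.0834,5.8,-1.2],[.5253,.0962,6.7,-.7],[.5177,.1114,5.6,-1.5],[.5142,.1278,5.1,-1.2],[.5151,.1444,4.5,-3],[.5199,.1598,4.5,-3.2],[.5279,.173,3.1,-5.2],[.5391,.184,-2.2,1],[.5543,.1927,-4.7,7.1],[.5724,.1972,-4.2,9]])
x,z,fx,fz=D.T
c=least_squares(lambda p:np.hypot(x-p[0],z-p[1])-p[2],[.577,.132,.065]).x; print('c',c)
th=np.unwrap(np.arctan2(x-c[0],z-c[1]))
ft=-(fx*np.cos(th)-fz*np.sin(th)); fr=fx*np.sin(th)+fz*np.cos(th)
for r in zip(np.degrees(th).round(1),(ft*.065).round(3),fr.round(1)): print(*r)
A=np.c_[np.ones_like(th),np.sin(th),np.cos(th)]
k=np.linalg.lstsq(A,ft*.065,rcond=None)[0]; print(k,np.hypot(*k[1:]),(A@k-ft*.065).std())
# torque needed = b + M*sin(th+phi), heavy at top-referenced angle th+phi rising when sin<0..
E
python3 fit.py
```

```text
c [0.57909651 0.13263056 0.0650213 ]
-5.2 0.22 9.1
10.6 0.258 8.2
25.9 0.306 7.8
41.2 0.41 6.3
56.3 0.497 4.4
71.3 0.55 2.8
86.2 0.554 1.6
101.0 0.629 -0.6
115.6 0.574 -3.8
129.7 0.558 -5.3
143.6 0.593 -4.0
158.4 0.543 -0.5
174.4 0.509 -0.9
190.1 0.434 -1.3
205.6 0.346 -2.8
220.8 0.336 -2.9
235.9 0.282 -5.2
250.9 0.211 -4.8
265.7 0.102 -5.0
280.4 0.139 -5.0
294.7 0.067 -5.4
308.3 0.141 -5.7
322.1 0.073 2.1
337.6 0.106 8.4
354.1 0.211 9.4
[ 0.35181091  0.2199931  -0.12983907] 0.25545087401652994 0.028643223366988036
```

The fit gives an offset of 0.352 N m (brake 0.34) and an amplitude of 0.255 N m, with the heavy side down at about θ = 30°. A reverse pass will check this, and it ends near that angle.

```bash
python3 - <<'E'
import numpy as np
f=lambda t:np.round(65*np.array([np.sin(np.radians(t)),-np.cos(np.radians(t))]),1)/1000
for k in range(22):
    a=357-15*k; print(a,[[15,0]+(f(a-3*i)-f(a)).round(4).tolist()+[0] for i in range(1,6)])
E
```

```text
357 [[15, 0, -0.0034, 0.0003, 0], [15, 0, -0.0068, 0.0007, 0], [15, 0, -0.0101, 0.0013, 0], [15, 0, -0.0134, 0.0021, 0], [15, 0, -0.0167, 0.0031, 0]]
342 [[15, 0, -0.0032, 0.0011, 0], [15, 0, -0.0063, 0.0024, 0], [15, 0, -0.0094, 0.0039, 0], [15, 0, -0.0124, 0.0055, 0], [15, 0, -0.0153, 0.0073, 0]]
327 [[15, 0, -0.0028, 0.0019, 0], [15, 0, -0.0055, 0.004, 0], [15, 0, -0.0081, 0.0062, 0], [15, 0, -0.0106, 0.0085, 0], [15, 0, -0.0129, 0.011, 0]]
312 [[15, 0, -0.0022, 0.0026, 0], [15, 0, -0.0043, 0.0053, 0], [15, 0, -0.0062, 0.0081, 0], [15, 0, -0.008, 0.011, 0], [15, 0, -0.0096, 0.014, 0]]
297 [[15, 0, -0.0015, 0.0031, 0], [15, 0, -0.0028, 0.0062, 0], [15, 0, -0.0039, 0.0094, 0], [15, 0, -0.0049, 0.0127, 0], [15, 0, -0.0057, 0.016, 0]]
282 [[15, 0, -0.0006, 0.0033, 0], [15, 0, -0.001, 0.0067, 0], [15, 0, -0.0013, 0.0101, 0], [15, 0, -0.0014, 0.0135, 0], [15, 0, -0.0013, 0.0169, 0]]
267 [[15, 0, 0.0003, 0.0034, 0], [15, 0, 0.0007, 0.0068, 0], [15, 0, 0.0013, 0.0101, 0], [15, 0, 0.0021, 0.0134, 0], [15, 0, 0.0031, 0.0167, 0]]
252 [[15, 0, 0.0011, 0.0032, 0], [15, 0, 0.0024, 0.0063, 0], [
[... 1459 characters left out ...]
], [15, 0, 0.0013, -0.0101, 0], [15, 0, 0.0014, -0.0135, 0], [15, 0, 0.0013, -0.0169, 0]]
87 [[15, 0, -0.0003, -0.0034, 0], [15, 0, -0.0007, -0.0068, 0], [15, 0, -0.0013, -0.0101, 0], [15, 0, -0.0021, -0.0134, 0], [15, 0, -0.0031, -0.0167, 0]]
72 [[15, 0, -0.0011, -0.0032, 0], [15, 0, -0.0024, -0.0063, 0], [15, 0, -0.0039, -0.0094, 0], [15, 0, -0.0055, -0.0124, 0], [15, 0, -0.0073, -0.0153, 0]]
57 [[15, 0, -0.0019, -0.0028, 0], [15, 0, -0.004, -0.0055, 0], [15, 0, -0.0062, -0.0081, 0], [15, 0, -0.0085, -0.0106, 0], [15, 0, -0.011, -0.0129, 0]]
42 [[15, 0, -0.0026, -0.0022, 0], [15, 0, -0.0053, -0.0043, 0], [15, 0, -0.0081, -0.0062, 0], [15, 0, -0.011, -0.008, 0], [15, 0, -0.014, -0.0096, 0]]
```

drive_tool([
  [[15,0,-0.0034,0.0003,0],[15,0,-0.0068,0.0007,0],[15,0,-0.0101,0.0013,0],[15,0,-0.0134,0.0021,0],[15,0,-0.0167,0.0031,0]],
])

```text
time_s: 16.72
tcp_pos: [0.5603, 0.0993, 0.1949]
ee_rot: [0.707, 0.707, 0.004, 0.004]
wrist_force: [8.1, -4.5, 2.0]
width: 0.0206
finger_force: 39.8
```

drive_tool([
  [[15,0,-0.0032,0.0011,0],[15,0,-0.0063,0.0024,0],[15,0,-0.0094,0.0039,0],[15,0,-0.0124,0.0055,0],[15,0,-0.0153,0.0073,0]],
])

```text
time_s: 17.13
tcp_pos: [0.5455, 0.0992, 0.1883]
ee_rot: [0.707, 0.707, 0.004, 0.005]
wrist_force: [7.2, -4.4, 4.6]
width: 0.0205
finger_force: 40.0
```

drive_tool([
  [[15,0,-0.0028,0.0019,0],[15,0,-0.0055,0.004,0],[15,0,-0.0081,0.0062,0],[15,0,-0.0106,0.0085,0],[15,0,-0.0129,0.011,0]],
])

```text
time_s: 17.55
tcp_pos: [0.5325, 0.0991, 0.1778]
ee_rot: [0.707, 0.707, 0.004, 0.005]
wrist_force: [4.7, -4.6, 8.7]
width: 0.021
finger_force: 40.3
```

drive_tool([
  [[15,0,-0.0022,0.0026,0],[15,0,-0.0043,0.0053,0],[15,0,-0.0062,0.0081,0],[15,0,-0.008,0.011,0],[15,0,-0.0096,0.014,0]],
])

```text
time_s: 17.97
tcp_pos: [0.522, 0.0991, 0.1635]
ee_rot: [0.707, 0.707, 0.003, 0.004]
wrist_force: [2.7, -5.4, 9.5]
width: 0.0209
finger_force: 40.4
```

drive_tool([
  [[15,0,-0.0015,0.0031,0],[15,0,-0.0028,0.0062,0],[15,0,-0.0039,0.0094,0],[15,0,-0.0049,0.0127,0],[15,0,-0.0057,0.016,0]],
])

```text
time_s: 18.38
tcp_pos: [0.5157, 0.099, 0.147]
ee_rot: [0.707, 0.707, 0.002, 0.003]
wrist_force: [1.5, -5.7, 8.5]
width: 0.0206
finger_force: 40.4
```

drive_tool([
  [[15,0,-0.0006,0.0033,0],[15,0,-0.001,0.0067,0],[15,0,-0.0013,0.0101,0],[15,0,-0.0014,0.0135,0],[15,0,-0.0013,0.0169,0]],
])

```text
time_s: 18.8
tcp_pos: [0.5142, 0.099, 0.1298]
ee_rot: [0.707, 0.707, 0.002, 0.003]
wrist_force: [1.0, -5.8, 8.9]
width: 0.0209
finger_force: 40.4
```

drive_tool([
  [[15,0,0.0003,0.0034,0],[15,0,0.0007,0.0068,0],[15,0,0.0013,0.0101,0],[15,0,0.0021,0.0134,0],[15,0,0.0031,0.0167,0]],
])

```text
time_s: 19.22
tcp_pos: [0.5171, 0.0991, 0.1128]
ee_rot: [0.707, 0.707, 0.002, 0.003]
wrist_force: [0.8, -5.8, 8.2]
width: 0.0208
finger_force: 40.4
```

drive_tool([
  [[15,0,0.0011,0.0032,0],[15,0,0.0024,0.0063,0],[15,0,0.0039,0.0094,0],[15,0,0.0055,0.0124,0],[15,0,0.0073,0.0153,0]],
])

```text
time_s: 19.63
tcp_pos: [0.5244, 0.0991, 0.0974]
ee_rot: [0.707, 0.707, 0.002, 0.003]
wrist_force: [-0.5, -6.5, 9.3]
width: 0.0207
finger_force: 40.4
```

drive_tool([
  [[15,0,0.0019,0.0028,0],[15,0,0.004,0.0055,0],[15,0,0.0062,0.0081,0],[15,0,0.0085,0.0106,0],[15,0,0.011,0.0129,0]],
])

```text
time_s: 20.05
tcp_pos: [0.5353, 0.0992, 0.0845]
ee_rot: [0.707, 0.707, 0.002, 0.002]
wrist_force: [0.1, -6.3, 9.5]
width: 0.0207
finger_force: 40.4
```

drive_tool([
  [[15,0,0.0026,0.0022,0],[15,0,0.0053,0.0043,0],[15,0,0.0081,0.0062,0],[15,0,0.011,0.008,0],[15,0,0.014,0.0096,0]],
])

```text
time_s: 20.47
tcp_pos: [0.549, 0.0993, 0.0749]
ee_rot: [0.707, 0.707, 0.001, 0.002]
wrist_force: [-1.1, -6.0, 9.9]
width: 0.0207
finger_force: 40.5
```

drive_tool([
  [[15,0,0.0031,0.0015,0],[15,0,0.0062,0.0028,0],[15,0,0.0094,0.0039,0],[15,0,0.0127,0.0049,0],[15,0,0.016,0.0057,0]],
])

```text
time_s: 20.88
tcp_pos: [0.5645, 0.0994, 0.0692]
ee_rot: [0.707, 0.707, 0.001, 0.002]
wrist_force: [-1.5, -5.3, 10.7]
width: 0.0208
finger_force: 40.6
```

drive_tool([
  [[15,0,0.0033,0.0006,0],[15,0,0.0067,0.001,0],[15,0,0.0101,0.0013,0],[15,0,0.0135,0.0014,0],[15,0,0.0169,0.0013,0]],
])

```text
time_s: 21.3
tcp_pos: [0.5804, 0.0995, 0.0675]
ee_rot: [0.707, 0.707, 0.0, 0.001]
wrist_force: [-3.9, -4.9, 9.6]
width: 0.0205
finger_force: 40.6
```

drive_tool([
  [[15,0,0.0034,-0.0003,0],[15,0,0.0068,-0.0007,0],[15,0,0.0101,-0.0013,0],[15,0,0.0134,-0.0021,0],[15,0,0.0167,-0.0031,0]],
])

```text
time_s: 21.72
tcp_pos: [0.5956, 0.0996, 0.0697]
ee_rot: [0.707, 0.707, -0.001, -0.0]
wrist_force: [-4.5, -5.1, 6.6]
width: 0.0209
finger_force: 40.4
```

drive_tool([
  [[15,0,0.0032,-0.0011,0],[15,0,0.0063,-0.0024,0],[15,0,0.0094,-0.0039,0],[15,0,0.0124,-0.0055,0],[15,0,0.0153,-0.0073,0]],
])

```text
time_s: 22.13
tcp_pos: [0.6099, 0.0997, 0.0755]
ee_rot: [0.707, 0.707, -0.002, -0.001]
wrist_force: [-3.2, -4.9, 2.2]
width: 0.021
finger_force: 39.8
```

drive_tool([
  [[15,0,0.0028,-0.0019,0],[15,0,0.0055,-0.004,0],[15,0,0.0081,-0.0062,0],[15,0,0.0106,-0.0085,0],[15,0,0.0129,-0.011,0]],
])

```text
time_s: 22.55
tcp_pos: [0.6243, 0.0998, 0.086]
ee_rot: [0.707, 0.707, -0.0, -0.0]
wrist_force: [-1.8, -2.5, -0.6]
width: 0.0205
finger_force: 39.7
```

drive_tool([
  [[15,0,0.0022,-0.0026,0],[15,0,0.0043,-0.0053,0],[15,0,0.0062,-0.0081,0],[15,0,0.008,-0.011,0],[15,0,0.0096,-0.014,0]],
])

```text
time_s: 22.97
tcp_pos: [0.6354, 0.0998, 0.1004]
ee_rot: [0.707, 0.707, 0.001, 0.001]
wrist_force: [4.5, -3.8, -4.4]
width: 0.0208
finger_force: 39.3
```

drive_tool([
  [[15,0,0.0015,-0.0031,0],[15,0,0.0028,-0.0062,0],[15,0,0.0039,-0.0094,0],[15,0,0.0049,-0.0127,0],[15,0,0.0057,-0.016,0]],
])

```text
time_s: 23.38
tcp_pos: [0.6422, 0.0999, 0.1173]
ee_rot: [0.707, 0.707, 0.002, 0.002]
wrist_force: [5.3, -3.5, -3.5]
width: 0.0207
finger_force: 39.4
```

drive_tool([
  [[15,0,0.0006,-0.0033,0],[15,0,0.001,-0.0067,0],[15,0,0.0013,-0.0101,0],[15,0,0.0014,-0.0135,0],[15,0,0.0013,-0.0169,0]],
])

```text
time_s: 23.8
tcp_pos: [0.644, 0.0999, 0.1349]
ee_rot: [0.707, 0.707, 0.003, 0.003]
wrist_force: [5.9, -3.2, -2.1]
width: 0.0206
finger_force: 39.5
```

drive_tool([
  [[15,0,-0.0003,-0.0034,0],[15,0,-0.0007,-0.0068,0],[15,0,-0.0013,-0.0101,0],[15,0,-0.0021,-0.0134,0],[15,0,-0.0031,-0.0167,0]],
])

```text
time_s: 24.22
tcp_pos: [0.6411, 0.0998, 0.152]
ee_rot: [0.707, 0.707, 0.003, 0.003]
wrist_force: [7.0, -2.9, -1.0]
width: 0.0207
finger_force: 39.6
```

drive_tool([
  [[15,0,-0.0011,-0.0032,0],[15,0,-0.0024,-0.0063,0],[15,0,-0.0039,-0.0094,0],[15,0,-0.0055,-0.0124,0],[15,0,-0.0073,-0.0153,0]],
])

```text
time_s: 24.63
tcp_pos: [0.6339, 0.0998, 0.1676]
ee_rot: [0.707, 0.707, 0.003, 0.003]
wrist_force: [5.8, -3.9, -0.3]
width: 0.0205
finger_force: 39.6
```

drive_tool([
  [[15,0,-0.0019,-0.0028,0],[15,0,-0.004,-0.0055,0],[15,0,-0.0062,-0.0081,0],[15,0,-0.0085,-0.0106,0],[15,0,-0.011,-0.0129,0]],
])

```text
time_s: 25.05
tcp_pos: [0.623, 0.0997, 0.1807]
ee_rot: [0.707, 0.707, 0.003, 0.003]
wrist_force: [6.4, -3.3, -0.1]
width: 0.0208
finger_force: 39.7
```

drive_tool([
  [[15,0,-0.0026,-0.0022,0],[15,0,-0.0053,-0.0043,0],[15,0,-0.0081,-0.0062,0],[15,0,-0.011,-0.008,0],[15,0,-0.011,-0.008,0]],
])

```text
time_s: 25.47
tcp_pos: [0.6115, 0.0997, 0.189]
ee_rot: [0.707, 0.707, 0.003, 0.003]
wrist_force: [3.5, -3.7, 3.4]
width: 0.0207
finger_force: 39.9
```

```bash
cat >> fit.py <<'E'
R=np.array([[.5603,.1949,8.1,2],[.5455,.1883,7.2,4.6],[.5325,.1778,4.7,8.7],[.522,.1635,2.7,9.5],[.5157,.147,1.5,8.5],[.5142,.1298,1,8.9],[.5171,.1128,.8,8.2],[.5244,.0974,-.5,9.3],[.5353,.0845,.1,9.5],[.549,.0749,-1.1,9.9],[.5645,.0692,-1.5,10.7],[.5804,.0675,-3.9,9.6],[.5956,.0697,-4.5,6.6],[.6099,.0755,-3.2,2.2],[.6243,.086,-1.8,-.6],[.6354,.1004,4.5,-4.4],[.6422,.1173,5.3,-3.5],[.644,.1349,5.9,-2.1],[.6411,.152,7,-1],[.6339,.1676,5.8,-.3],[.623,.1807,6.4,-.1]])
print('rev'); x,z,fx,fz=R.T
t2=np.arctan2(x-c[0],z-c[1]); f2=-(fx*np.cos(t2)-fz*np.sin(t2))
B=np.c_[np.ones_like(t2),np.sin(t2),np.cos(t2)]; k2=np.linalg.lstsq(B,f2*.065,rcond=None)[0]
print(k2,np.hypot(*k2[1:]),(B@k2-f2*.065).round(3))
for q in (k,k2): print('down at',np.degrees(np.arctan2(-q[2],q[1])))
# joint: separate brakes, shared mass, constant force bias (bx,bz) only visible in radial+tangential -> just shared
A2=np.r_[np.c_[A,0*th],np.c_[0*t2,B[:,1:],np.ones_like(t2)]]; y=np.r_[ft,f2]*.065
q=np.linalg.lstsq(A2,y,rcond=None)[0]; print('joint',q,np.hypot(q[1],q[2]),np.degrees(np.arctan2(-q[2],q[1])))
x0,z0=.6115,.189; print('now',np.degrees(np.arctan2(x0-c[0],z0-c[1])))
E
python3 fit.py | sed -n '/rev/,$p'
```

```text
rev
[-0.35656568  0.21710722 -0.12642904] 0.2512366371763862 [ 0.001 -0.022  0.018  0.019 -0.036  0.007 -0.033  0.055  0.002  0.016
 -0.031  0.015 -0.005 -0.027 -0.004 -0.002  0.024  0.006  0.011 -0.022
  0.008]
down at 30.54893940128349
down at 30.213721422893183
joint [ 0.35175112  0.21856512 -0.12838889 -0.35678934] 0.25348454690525335 30.43070433836006
now 29.89207294969736
```

Both passes agree: the heavy side is down at 30.4°, and the wheel stands at 29.9°. I'll hold briefly and check that it is at rest.

drive_tool([
  [[15,0,0,0,0],[15,0,0,0,0],[15,0,0,0,0],[15,0,0,0,0],[15,0,0,0,0]],
])

```text
time_s: 25.88
tcp_pos: [0.6115, 0.0997, 0.189]
ee_rot: [0.707, 0.707, 0.003, 0.003]
wrist_force: [3.0, -3.0, 3.2]
width: 0.0203
finger_force: 39.9
```

```bash
python3 - <<'E'
from h import *
o=get_obs(); p=o['tcp_pos']; print(np.degrees(np.arctan2(p[0]-.5791,p[2]-.1326)),p,abs(o['dq']).max(),o['wrist_force'])
p,d=snap('side','side4'); cv2.imwrite('pics/e.png',p[130:450,180:420,::-1])
E
```

```text
29.82577178660838 [0.61145026 0.09966321 0.18902787] 0.001921323283599821 [ 3.02051113 -3.00969809  3.23258319]
```

View pics/e.png

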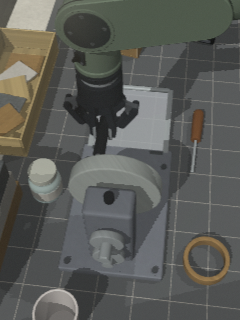

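The picture shows the guard down (130,110), the handle gripped (100,130), and the awl, tape core, jar and cup where they were.

```bash
python3 -c "from plant import job_done; print(job_done())"
```

```text
the job is handed in; nothing more can be done
None
```

The job is handed in: guard fully down, wheel turned a full turn each way, now held still with the handle gripped at about 29.8°; both passes put the heavy side straight down at about 30.4°.

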